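Hold the shelving release key turned

TASK

Take the key with the widest, rectangular head out of the wooden key block and push it all the way into the keyway on top of the grey switch box; its pins are sticky, so wiggle it rather than force it. Then turn it a quarter turn clockwise, to the stop, and keep hold of it there: the switch springs back when let go, so finish while still holding the key turned. Leave the two other keys in the block and do not disturb the things standing around.

Things in the scene. Friction and masses are not known exactly. Their poses are not given: they have to be found in the camera images.
- wide_key: The key to use: steel, 70 g, standing upright in any of the block's three slots. Origin: centre of the underside of its round collar (22 mm diameter, 8 mm high), which rests on the block now and on the switch box's top when home. z up; a half turn about z makes no difference.
- wide_key_head (a point): Centre of the wide key's head, 25 mm above the key's origin, same axes: a flat rectangular plate 44 mm wide (along y), 9 mm thick (along x), 34 mm high (z). Grip it across the 9 mm.
- wide_key_tip (a point): Point of the wide key, 37 mm below the key's origin, same axes. From the origin down: round shank of 6 mm diameter to -16 mm, then a flat blade 14 mm wide (along y) and 5 mm thick (along x) to -30 mm, then a 45 degree point, tapering in width, to -37 mm.
- disc_key: A key with a round disc head of 33 mm diameter, 9 mm thick, steel, same shank and blade as the wide key; it stands in one of the other two slots of the key block, origin and axes as for the wide key. Leave it where it is.
- slim_key: A key with a narrow rectangular head 16 mm wide, 9 mm thick, 34 mm high, steel, same shank and blade as the wide key; it stands in one of the other two slots of the key block, origin and axes as for the wide key. Leave it where it is.
- key_block: Fixed wooden block 55 x 190 x 50 mm (x, y, z), origin centre of the underside, z up. Three upright slots in its top at y = -60, 0 and +60 mm, each 8 mm (x) by 17 mm (y) and 42 mm deep, hold the three keys, whose flat heads stand in line along y.
- switch_box: Fixed grey switch box 140 x 160 x 80 mm (x, y, z), origin centre of the underside, z up. On its flat top: the keyway, 25 mm from the centre towards -x, inside a thin steel ring of 41 mm diameter and a white arc with two ticks showing the quarter turn from +y to +x; a button and a lamp up to 13 mm high at x = 48, y = -45 and 45 mm.
- keyway (a point): Centre of the keyway's mouth in the top face of the switch box (80 mm above the table), axes as the switch box. The slot in the 12 mm thick top is 16 mm long (along y) and 7 mm wide (along x), chamfered 1.5 mm. Below it is the turning plug with a like slot 6.6 mm wide. The key can turn only when within 3 mm of home, its blade below the top.
- pins (a point): Middle between two sticky sprung pins in the plug, 25 mm below the keyway, one at each end of the slot (along y). The key's point meets them about 10 mm before home and must shove both aside 3 mm. Pressed straight down it sticks there up to about 30 N; pushed to and fro a millimetre or two along y (about 6 N) while pressed down with about 10 N, it works its way in.
- plug (a joint): Angle of the turning plug, rad: 0 with its slot along y of the switch box (its spring holds it there), growing clockwise seen from above, stop at 1.57. Spring: about 0.05 N m at 0, 0.16 N m at the stop. The key has about 0.11 rad of play in it, so it must go some 0.1 rad further than the plug.
- tape_roll: Bystander: clear tape roll lying flat, 54 mm diameter, 24 mm high, origin centre of underside.
- mantel_clock: Bystander: brass and marble mantel clock, 80 x 170 x 160 mm, origin centre of underside.
- candlestick: Bystander: brass candlestick, foot 76 mm diameter, 135 mm high, origin centre of underside.
- carton_a: Bystander: cardboard carton 130 x 170 x 90 mm, origin centre of underside.
- carton_b: Bystander: cardboard carton 150 x 140 x 110 mm, origin centre of underside.
- pen_cup: Bystander: black open cup, 70 mm diameter, 90 mm high, origin centre of underside.
Not all that is in view belongs to the job. Of the things shaped like the key_block, the wooden one is meant.

How it is judged:
On the way, in this order (a step that is already met when the one before it is completed fails the run):
1. the wide key is lifted out of the key block, held in the fingers (contact force between the fingers and wide_key above 2 N and z of wide_key in the frame of key_block above 0.09 m), for 0.1 s.
2. the wide key is home in the keyway, held and not yet turned (z of wide_key in the frame of keyway between -0.004 and 0.003 m and horizontal distance between wide_key and keyway below 0.004 m and angle between wide_key's own z axis and vertical below 0.1 rad and contact force between the fingers and wide_key above 2 N and value of joint plug below 0.4 rad), for 0.1 s.
At the end, for the whole second after the job is handed in: Wide key home in the keyway (collar within 3 mm of the box's top, 4 mm of the centre, upright to 0.1 rad), plug turned past 1.38 rad, fingers holding the key with over 2 N; other keys moved under 15 mm, bystanders under 40 mm (z of wide_key in the frame of keyway between -0.004 and 0.003 m and horizontal distance between wide_key and keyway below 0.004 m and angle between wide_key's own z axis and vertical below 0.1 rad and contact force between the fingers and wide_key above 2 N and value of joint plug above 1.38 rad and distance of each of disc_key, slim_key from where it was at the start of the episode below 0.015 m and distance of each of tape_roll, mantel_clock, candlestick, carton_a, carton_b, pen_cup from where it was at the start of the episode below 0.04 m); the arm keeps its last pose, push and grip.
It fails at once if another key is taken from the block (distance of any of disc_key, slim_key from where it was at the start of the episode above 0.03 m).
It fails at once if a bystander is knocked away (distance of any of tape_roll, mantel_clock, candlestick, carton_a, carton_b, pen_cup from where it was at the start of the episode above 0.06 m).
It fails at once if the key is forced in (pressed on the switch box with over 30 N before it is home) (z of wide_key in the frame of keyway above 0.004 m and contact force between wide_key and switch_box above 30 N).
It also fails if it takes over 54 s, if anything falls off the work surface, if the arm or the gripper's body presses on something with over 40 N, if the wrist force passes 120 N, or if a joint passes its speed limit or range.

ROBOT

A 6-joint arm with a two-finger parallel gripper is mounted at the origin on the work surface. World frame = base frame: x ahead of the robot, y to its left, z up, the work surface at z = 0. Lengths are in m, angles in rad, forces in N, time in s.
With the tool pointing down it reaches from about 0.25 to 0.725 m from the base axis. Payload 9.7 kg.
Tool frame: the origin (TCP) lies between the finger pads; the fingertips stand 17 mm ahead of it and the grasp point (between the pads) lies 2 mm behind it; z points along the fingers, y is the line along which they close (so a half turn about z gives the same grasp; the last joint's range is limited). The gripper opens to 85 mm and grips with 20 to 120 N. Pads are 22 mm wide; open, the fingers measure 114 mm over their backs; the gripper's body (76 mm by 85 mm) begins 54 mm behind the grasp point. The pads swing forward as they close: fully open they stand 13 mm farther back than shut.
Start: joints at [1.254, 0.087, 0.176, 1.66, 0, 1.571], TCP at [0.171, 0.523, 0.248] pointing down, gripper open.
Joint ranges: [-3.13, 3.13], [-0.85, 1.81], [-1.15, 1.24], [-2.2, 2.28], [-1.44, 1.52], [-3.14, 3.14]. Speed limits (rad/s): [2.22, 2.22, 2.57, 3.14, 3.14, 3.14].

INTERFACE

Orientations are given as a 3x3 rotation matrix whose columns are the frame's x, y, z axes.
In Python, from rig import manip, capture, calibration gives the robot as it stands.
- The arm moves only by the shell command python3 -m handwheel 'ROWS' [OPENING] [FORCE]. ROWS is JSON, a list that holds one entry, the list of rows, each a list of 4 numbers: the shift along the tool's x, y, z in cm, then the turn about the tool's z in rad. In form: [[[tx, ty, tz, turn], ...]]. A call has exactly 10 rows; each row shifts and turns the commanded pose from where the row before left it, along the tool's axes as they then stand; what a row does not reach is not made up. A row lasts 1/8 s, in which the tool goes at most 62.5 mm and 10.7 degrees, less where a joint would pass 70% of its speed; a pose out of reach is approached as far as the arm can. A call is refused whole if a number of a shift passes 6.25 or a number of a turn 0.188, either way. A call with a gripper value outside its range is refused whole. OPENING is the opening, from 0 (shut) to 1 (fully open), set as the call begins (- or left out, the last holds). The fingers move at their own pace and stop on an object; FORCE is the grip in N (left out, the last holds). Time passes only in rows, so rows that do not move let the fingers close, or fill a call up. It gives the time, the measured TCP pose, the force, the opening and the grip force at its end, in the units of the state.
- manip.state(): the state, without advancing time (a new reading comes with each control period).
- capture(name): name is "scene" or "top" or "wrist"; returns the picture (400x640x3 uint8, red, green, blue); there is no depth.
- calibration(name): a dict with "mtx" (3x3 intrinsics, pixels), "rvec" (rotation vector, rad) and "tvec" (3), from world to camera coordinates, as OpenCV has them; the wrist camera has in their place "T_tool_cam" (4x4, takes a point from camera to tool coordinates, whose origin is the TCP and whose axes are the flange's). Camera axes: x right, y down, z forward; pixel columns grow to the right and rows downward; lengths in m; the calibration is good to about 2 mm. A picture is of the moment at which its call begins: read the wrist's pose just before it. calibration takes no time and is no camera call.
- manip.finish_job(): hands the job in; it is judged then, once.
The state is a dict: "clock": time; "q": joint angles; "qd": joint speeds; "joint_torque": joint torques, N m; "tcp_pos": TCP position; "tool_rot": TCP orientation; "wrist_force": force on the tool from outside, world axes, zero at the start; "wrist_torque": the same for the moment, N m; "finger_gap": finger opening in m; "grasp_force": force on a finger pad.
Only numpy, scipy, OpenCV 4.12 (cv2) and the standard library are available. Lean on these libraries where they do the work, as an engineer would, in place of code of your own. Each camera call takes 0.05 s, during which the arm holds its last target. There are 200 camera calls.

## Working session

There is one attempt and no reset: what is moved stays moved. The work goes in short steps, Python scripts to look and compute and a shell command to move; the robot and the scene stay as the last step left them, time stands still between calls to the robot, and variables do not carry over. Pictures are saved under pics/ and viewed, at most 10 in all, crops included, and the job is handed in when it is done.

```bash
mkdir -p pics
python3 - <<'E'
from rig import manip,capture,calibration
import cv2,numpy as np
np.set_printoptions(precision=4,suppress=True)
for n in("scene","top"):
    cv2.imwrite(f"pics/{n}1.png",capture(n)[:,:,::-1]); c=calibration(n); print(n,c)
print(calibration("wrist"))
s=manip.state(); print(s["clock"],s["tcp_pos"],s["tool_rot"],s["finger_gap"])
E
```

```text
scene {'mtx': array([[439.6619,   0.    , 318.3948],
       [  0.    , 439.6619, 198.2923],
       [  0.    ,   0.    ,   1.    ]]), 'rvec': array([ 2.2209,  1.44  , -0.4136]), 'tvec': array([-0.2108, -0.387 ,  1.4626])}
top {'mtx': array([[416.0042,   0.    , 315.4652],
       [  0.    , 416.0042, 192.6045],
       [  0.    ,   0.    ,   1.    ]]), 'rvec': array([ 2.1385, -2.1859,  0.1207]), 'tvec': array([0.01  , 0.53  , 1.3263])}
{'mtx': array([[295.478 ,   0.    , 319.5522],
       [  0.    , 295.478 , 206.9445],
       [  0.    ,   0.    ,   1.    ]]), 'T_tool_cam': array([[ 0.0006, -0.9597, -0.2811,  0.0716],
       [ 1.    ,  0.0006,  0.0001,  0.0007],
       [ 0.0001, -0.2811,  0.9597, -0.1246],
       [ 0.    ,  0.    ,  0.    ,  1.    ]])}
0.1 [0.1713 0.5224 0.2476] [[-0.9502  0.3116 -0.0004]
 [ 0.3116  0.9502 -0.0012]
 [-0.     -0.0012 -1.    ]] 0.08547312428165979
```

View pics/top1.png

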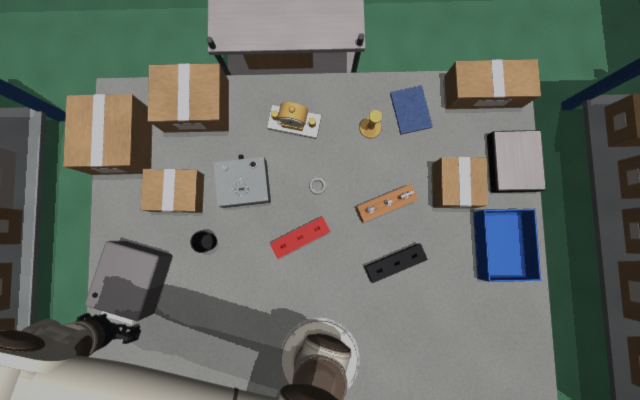

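View pics/scene1.png

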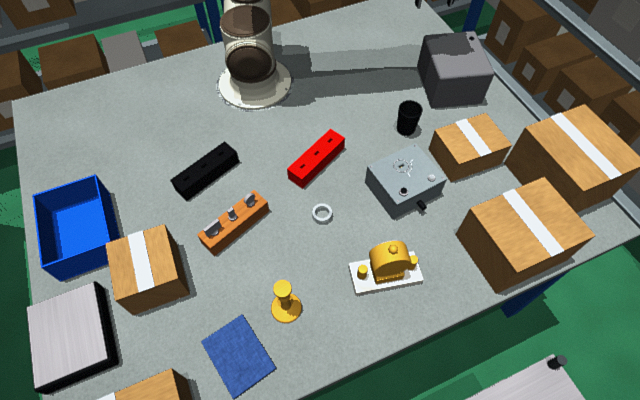

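Top view: the wooden (orange) block is at (387,203) with three keys. The red block at (300,237) and the black one at (396,262) are decoys. The grey switch box is at (242,182), and the dark grey box at (128,280) is another lookalike. I'll enlarge both areas next.

Run:
```python
import cv2,numpy as np
t=cv2.imread("pics/top1.png");s=cv2.imread("pics/scene1.png")
def c(i,x,y): return cv2.resize(i[y:y+60,x:x+80],(400,300),interpolation=cv2.INTER_CUBIC)
cv2.imwrite("pics/c1.png",np.vstack([np.hstack([c(t,347,173),c(t,202,152)]),np.hstack([c(s,195,190),c(s,362,145)])]))
```

```text
(no output)
```

View pics/c1.png

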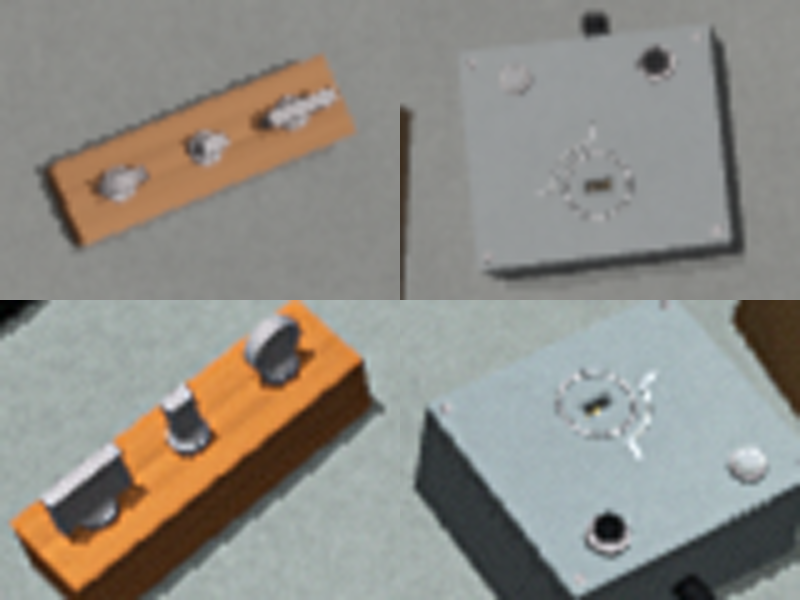

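The wide key is the right-hand one in the top crop (~(407,195) in the top image, head edge bright) and the leftmost in the scene view. Slim is in the middle and the disc is at the other end. The keyway is at top ≈(241.4,189), and its arc runs from image left (+y) to up (+x).

```bash
cat > h.py <<'E'
import cv2,numpy as np
from rig import manip,capture,calibration
np.set_printoptions(precision=4,suppress=True)
def ray(n,uv,z,st=None):
    """pixels -> world points at height z"""
    c=calibration(n); uv=np.array(uv,float).reshape(-1,2)
    d=np.c_[(uv-c["mtx"][:2,2])/np.diag(c["mtx"])[:2],np.ones(len(uv))]
    if n=="wrist":
        T=np.eye(4);T[:3,:3]=st["tool_rot"];T[:3,3]=st["tcp_pos"];T=T@c["T_tool_cam"];R=T[:3,:3];o=T[:3,3]
    else:
        R=cv2.Rodrigues(c["rvec"])[0].T;o=-R@c["tvec"]
    d=d@R.T
    return o+d*((z-o[2])/d[:,2])[:,None]
def rel(p,st=None):
    """world point -> tool-frame offset in cm"""
    st=st or manip.state(); return (np.array(p)-st["tcp_pos"])@np.array(st["tool_rot"])*100
E
python3 - <<'E'
from h import *
q=lambda L,x,y,a,b:[[x+(u-a)/5-.4,y+(v-b)/5-.4] for u,v in L]
b=ray("top",q([(50,170),(325,55),(355,130),(80,245)],347,173,0,0),.05)
print("block",b,b.mean(0),np.linalg.norm(np.diff(b,axis=0),axis=1))
yd=(b[0]+b[3]-b[1]-b[2]);print("block yaw",np.arctan2(-yd[0],yd[1])); c=b.mean(0);print("wide?",c-.06*yd/np.linalg.norm(yd))
s=ray("top",q([(460,50),(712,27),(733,243),(482,270)],202,152,400,0),.08)
print("box",s,s.mean(0),np.linalg.norm(np.diff(s,axis=0),axis=1))
yd=(s[0]+s[3]-s[1]-s[2]);print("box yaw",np.arctan2(-yd[0],yd[1]))
print("keyway",ray("top",q([(597,185)],202,152,400,0),.08), ray("scene",q([(598,405)],362,145,400,300),.08))
print("head top",ray("top",q([(272,116),(333,97)],347,173,0,0),.092))
E
```

```text
block [[ 0.4798 -0.1322  0.05  ]
 [ 0.5501 -0.3116  0.05  ]
 [ 0.5012 -0.3285  0.05  ]
 [ 0.4315 -0.1498  0.05  ]] [ 0.4907 -0.2305  0.05  ] [0.1926 0.0517 0.1918]
block yaw 0.3727135849276684
wide? [ 0.5125 -0.2864  0.05  ]
box [[0.6303 0.3189 0.08  ]
 [0.6416 0.159  0.08  ]
 [0.5037 0.1469 0.08  ]
 [0.4902 0.3043 0.08  ]] [0.5664 0.2323 0.08  ] [0.1602 0.1384 0.1579]
box yaw 0.07792039312306914
keyway [[0.5422 0.2322 0.08  ]] [[0.5441 0.232  0.08  ]]
head top [[ 0.5072 -0.2671  0.092 ]
 [ 0.5182 -0.3055  0.092 ]]
```

```bash
python3 -m handwheel '[[[0,0,0,0.176],[0,0,0,0.176],[0,0,0,0.176],[0,0,0,0.176],[0,0,0,0.176],[-5,0.2,0,0],[-5.5,0.2,0,0],[-5.5,0.2,0,0],[-5.5,0.2,0,0],[-5.5,0.2,0,0]]]' 1 60
python3 -m handwheel '[[[-5.8,0.2,0.2,0],[-5.8,0.2,0.2,0],[-5.8,0.2,0.2,0],[-5.8,0.2,0.2,0],[-5.8,0.2,0.2,0],[-5.8,0.2,0.2,0],[-5.8,0.2,0.2,0],[-5.8,0,0.2,0],[-5.8,0,0.2,0],[-4,0,0.2,0]]]'
python3 - <<'E'
from h import *
s=manip.state();print(s["q"],s["tcp_pos"],s["tool_rot"],rel([.5125,-.2864,.2],s))
i=capture("wrist");cv2.imwrite("pics/w1.png",i[:,:,::-1])
E
```

```text
clock: 1.35
tcp_pos: [0.2795, 0.2733, 0.248]
tool_rot: [[-0.366, 0.931, 0.0], [0.931, 0.366, -0.0], [-0.0, 0.0, -1.0]]
wrist_force: [0.8, 0.4, -0.3]
finger_gap: 0.0857
grasp_force: 0.0
clock: 2.6
tcp_pos: [0.4979, -0.2454, 0.2274]
tool_rot: [[-0.364, 0.931, -0.001], [0.931, 0.364, 0.0], [0.001, -0.001, -1.0]]
wrist_force: [0.5, 0.8, 0.7]
finger_gap: 0.0856
grasp_force: 0.0
[-0.458   0.0932  0.1421  1.6207 -0.0001  0.7402] [ 0.4979 -0.2454  0.2274] [[-0.3641  0.9314 -0.0009]
 [ 0.9314  0.3641  0.0004]
 [ 0.0007 -0.0007 -1.    ]] [-4.348  -0.1279  2.734 ]
```

View pics/w1.png

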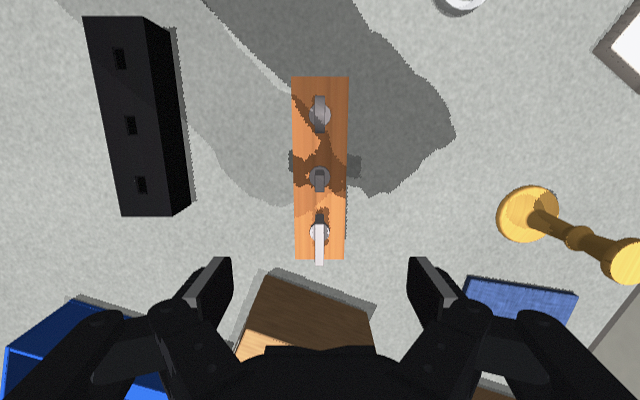

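The wrist view shows the wide key's head as a light plate, with its top edge from about (320,223) to (319,264), in line with the block's axis. The image column axis matches to within about a degree.

Run:
```python
from h import *
s=manip.state()
p=ray("wrist",[(320.3,223),(319.3,264)],.109-.0,s); print("z.109",p, np.linalg.norm(p[1]-p[0]))
p=ray("wrist",[(320.3,223),(319.3,264)],.092,s); print(p, np.linalg.norm(p[1]-p[0]),rel(p.mean(0),s))
b=ray("wrist",[(291,77),(349,77),(345,260),(295,260)],.05,s);print(b,rel(b.mean(0),s),np.linalg.norm(np.diff(b,axis=0),axis=1))
i=cv2.imread("pics/w1.png")[60:280,260:380];cv2.imwrite("pics/w1c.png",cv2.resize(i,None,fx=2.7,fy=2.7,interpolation=cv2.INTER_CUBIC))
```

```text
z.109 [[ 0.5044 -0.2604  0.109 ]
 [ 0.5179 -0.2972  0.109 ]] 0.039250521233046225
[[ 0.5066 -0.2659  0.092 ]
 [ 0.521  -0.3054  0.092 ]] 0.04201089246232784 [-4.0224  0.0623 13.4118]
[[ 0.4335 -0.1545  0.05  ]
 [ 0.4842 -0.1347  0.05  ]
 [ 0.5537 -0.3105  0.05  ]
 [ 0.5016 -0.3309  0.05  ]] [ 1.6634  0.0792 17.6112] [0.0545 0.1891 0.056 ]
```

View pics/w1c.png

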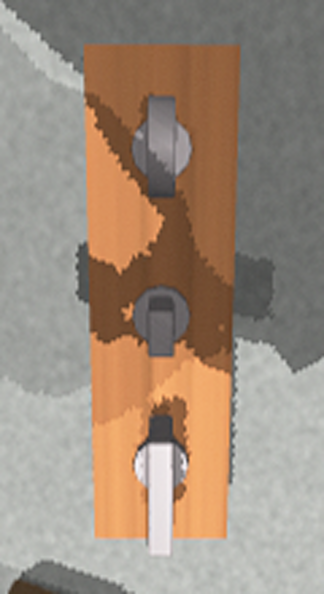

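```bash
python3 -m handwheel '[[[-2.1,0.07,0,0],[-2.1,0,0,0],[0,0,2,0],[0,0,2.5,0],[0,0,2.5,0],[0,0,2.5,0],[0,0,2.5,0],[0,0,1.8,0],[0,0,1,0],[0,0,0,0]]]' 1 60
python3 -m handwheel '[[[0,0,0,0],[0,0,0,0],[0,0,0,0],[0,0,0,0],[0,0,0,0],[0,0,0,0],[0,0,0,0],[0,0,0,0],[0,0,0,0],[0,0,0,0]]]' 0 60
```

```text
clock: 3.9
tcp_pos: [0.5135, -0.2818, 0.08]
tool_rot: [[-0.365, 0.931, -0.001], [0.931, 0.365, 0.0], [0.001, -0.0, -1.0]]
wrist_force: [0.6, 1.4, 1.0]
finger_gap: 0.0852
grasp_force: 0.0
clock: 5.15
tcp_pos: [0.5133, -0.2821, 0.0805]
tool_rot: [[-0.365, 0.931, -0.001], [0.931, 0.365, -0.0], [-0.0, -0.001, -1.0]]
wrist_force: [-4.3, -1.3, 3.5]
finger_gap: 0.0084
grasp_force: 60.1
```

```bash
python3 -m handwheel '[[[0,0,-1,0],[0,0,-2,0],[0,0,-2.5,0],[0,0,-2.5,0],[0,0,-2.5,0],[0,0,-1.5,0],[0,0,0,-0.1],[0,0,0,-0.18],[0,0,0,-0.18],[0,0,0,-0.18]]]'
python3 -m handwheel '[[[0,0,0,-0.18],[0,0,0,-0.18],[0,0,0,-0.18],[0,0,0,-0.18],[0,0,0,-0.18],[0,0,0,-0.18],[0,0,0,-0.18],[0,0,0,-0.18],[0,0,0,-0.18],[0,0,0,-0.18]]]'
python3 -m handwheel '[[[0,0,0,-0.18],[0,0,0,-0.18],[0,0,0,-0.047],[-3,0,0,0],[-5,-1,0,0],[-5,-1,0,0],[-5,-1,0,0],[-5,-1,0,0],[-5,-1,0,0],[-5,-1,0,0]]]'
python3 - <<'E'
from h import *
s=manip.state();print(s["q"],s["tcp_pos"],rel([.542,.232,.2],s))
E
```

```text
clock: 6.4
tcp_pos: [0.5138, -0.2817, 0.2001]
tool_rot: [[-0.852, 0.523, 0.0], [0.523, 0.852, 0.001], [0.0, 0.001, -1.0]]
wrist_force: [1.1, -0.1, -0.2]
finger_gap: 0.0078
grasp_force: 59.5
clock: 7.65
tcp_pos: [0.5138, -0.2817, 0.2001]
tool_rot: [[-0.316, -0.949, 0.0], [-0.949, 0.316, 0.001], [-0.001, 0.0, -1.0]]
wrist_force: [-1.0, -0.2, -0.2]
finger_gap: 0.0079
grasp_force: 59.5
clock: 8.9
tcp_pos: [0.5473, 0.0537, 0.2003]
tool_rot: [[0.08, -0.997, 0.0], [-0.997, -0.08, 0.001], [-0.001, -0.0, -1.0]]
wrist_force: [1.1, -0.7, -0.3]
finger_gap: 0.0077
grasp_force: 59.6
[ 0.0976  0.0736  0.0688  1.5657  0.0005 -1.5528] [0.5473 0.0537 0.2003] [-17.8134  -0.8847   0.0405]
```

```bash
python3 -m handwheel '[[[-4,-0.3,0,0],[-4,-0.3,0,0],[-4,-0.3,0,0],[-4,0,0,0],[-4,0,0,0],[-2,0,0,0],[-0.8,0,0,0],[0,0,0,0],[0,0,0,0],[0,0,0,0]]]'
python3 - <<'E'
from h import *
s=manip.state();print(s["q"],s["tcp_pos"],s["tool_rot"],rel([.542,.232,.2],s))
i=capture("wrist")[:,:,::-1];cv2.imwrite("pics/w2.png",i);
E
```

```text
clock: 10.15
tcp_pos: [0.5384, 0.2789, 0.2005]
tool_rot: [[0.078, -0.997, 0.0], [-0.997, -0.078, 0.0], [-0.0, -0.0, -1.0]]
wrist_force: [-0.0, 0.6, -0.4]
finger_gap: 0.0078
grasp_force: 59.6
[ 0.478   0.2108  0.2222  1.5819 -0.0001 -1.171 ] [0.5384 0.2789 0.2005] [[ 0.0782 -0.9969  0.0002]
 [-0.9969 -0.0782  0.    ]
 [-0.     -0.0002 -1.    ]] [4.7073 0.0077 0.0471]
```

View pics/w2.png

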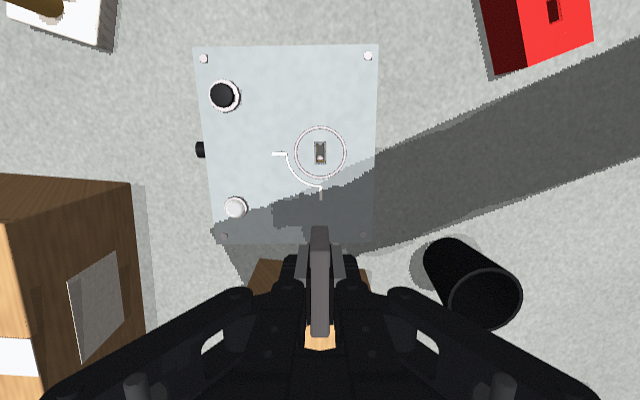

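The keyway slot is at about (320,152), the ring centre is the same, and the box edges are nearly vertical in the image. The held head shows from about (319,227) to (320,336), upright in the fingers. I'll enlarge the two.

Run:
```python
import cv2,numpy as np
i=cv2.imread("pics/w2.png")
a=cv2.resize(i[117:187,280:360],(640,560),interpolation=cv2.INTER_CUBIC)
b=cv2.resize(i[210:350,300:340],(160,560),interpolation=cv2.INTER_CUBIC)
cv2.imwrite("pics/w2c.png",np.hstack([a,b]))
```

```text
(no output)
```

View pics/w2c.png

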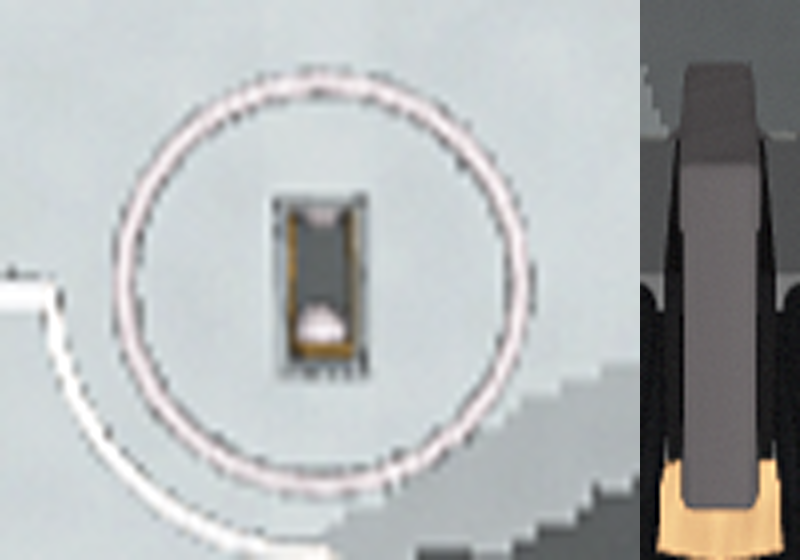

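Run:
```python
from h import *
s=manip.state();R=np.array(s["tool_rot"]);
for dz in(-.0115,-.0125):
    p=ray("wrist",[(319.6,250.9),(319.6,336.6)],s["tcp_pos"][2]-dz,s);print("head",rel(p[0],s),rel(p[1],s))
p=ray("wrist",[(319.6,225.1)],s["tcp_pos"][2]-.0225,s);print("low end",rel(p[0],s))
k=ray("wrist",[(319.9,151.8),(319.7,152.3)],.08,s);print("keyway",k,rel(k[0],s),rel(k[1],s))
# box corners on top, yaw
b=ray("wrist",[(192,47),(378,44)],.08,s);print("edge",b,np.linalg.norm(b[1]-b[0]))
```

```text
head [ 1.8606 -0.017  -1.1501] [-2.4184 -0.0141 -1.1498]
head [ 1.9069 -0.0171 -1.2501] [-2.3343 -0.0142 -1.2498]
low end [ 1.7731 -0.0141  2.2499]
keyway [[0.5418 0.2331 0.08  ]
 [0.542  0.2336 0.08  ]] [ 4.6051  0.0167 12.0468] [ 4.5646  0.0003 12.0468]
edge [[0.6431 0.1637 0.08  ]
 [0.505  0.1507 0.08  ]] 0.13862233310595462
```

```bash
python3 -m handwheel '[[[1.6,0,0,0],[1.6,0,0,0],[1.6,0,0,0],[0,0,1.5,0],[0,0,1.5,0],[0,0,1.2,0],[0,0,0.8,0],[0,0,0,0],[0,0,0,0],[0,0,0,0]]]'
python3 - <<'E'
from h import *
s=manip.state();print(s["tcp_pos"],rel([.5419,.2333,.08],s))
E
```

```text
clock: 11.45
tcp_pos: [0.5422, 0.2321, 0.1509]
tool_rot: [[0.079, -0.997, 0.001], [-0.997, -0.079, 0.0], [-0.0, -0.001, -1.0]]
wrist_force: [0.0, 0.5, -0.9]
finger_gap: 0.0081
grasp_force: 59.6
[0.5422 0.2321 0.1509] [-0.1192  0.0281  7.0879]
```

```bash
python3 -m handwheel '[[[0,0,0.2,0],[0,0,0.3,0],[0,0,0.3,0],[0,0,0.3,0],[0,0,0.3,0],[0,0,0.2,0],[0,0,0.2,0],[0,0,0,0],[0,0,0,0],[0,0,0,0]]]'
```

```text
clock: 12.7
tcp_pos: [0.5421, 0.231, 0.132]
tool_rot: [[0.079, -0.997, 0.0], [-0.997, -0.079, -0.002], [0.002, -0.0, -1.0]]
wrist_force: [-0.3, -4.6, 1.0]
finger_gap: 0.0082
grasp_force: 59.8
```

```bash
python3 -m handwheel '[[[0.06,0,0,0],[0.08,0,0,0],[0,0,0,0],[0,0,0.2,0],[0,0,0.2,0],[0,0,0.2,0],[0,0,0.2,0],[0,0,0.1,0],[0,0,0,0],[0,0,0,0]]]'
```

```text
clock: 13.95
tcp_pos: [0.542, 0.2305, 0.1232]
tool_rot: [[0.079, -0.997, -0.0], [-0.997, -0.079, -0.0], [0.0, 0.0, -1.0]]
wrist_force: [-0.7, -0.8, -1.5]
finger_gap: 0.0082
grasp_force: 59.6
```

```bash
python3 -m handwheel '[[[0,0,0.1,0],[0,0,0.1,0],[0,0,0.1,0],[0,0,0.1,0],[0,0,0,0],[0,0,0,0],[0,0,0,0],[0,0,0,0],[0,0,0,0],[0,0,0,0]]]'
```

```text
clock: 15.2
tcp_pos: [0.5423, 0.2305, 0.1198]
tool_rot: [[0.079, -0.997, 0.001], [-0.997, -0.079, 0.0], [-0.0, -0.001, -1.0]]
wrist_force: [-1.6, -2.7, 5.7]
finger_gap: 0.0079
grasp_force: 60.6
```

```bash
python3 -m handwheel '[[[0,0,0.06,0],[0.2,0,0,0],[-0.2,0,0,0],[-0.2,0,0,0],[0.2,0,0.03,0],[0.2,0,0,0],[-0.2,0,0.03,0],[-0.2,0,0,0],[0.2,0,0,0],[0,0,0,0]]]'
```

```text
clock: 16.45
tcp_pos: [0.5422, 0.2304, 0.1181]
tool_rot: [[0.079, -0.997, 0.0], [-0.997, -0.079, -0.0], [0.0, -0.0, -1.0]]
wrist_force: [0.3, 0.1, 4.0]
finger_gap: 0.0083
grasp_force: 60.2
```

```bash
python3 -m handwheel '[[[0,0,0.05,0],[0.2,0,0.02,0],[-0.2,0,0.02,0],[-0.2,0,0.02,0],[0.2,0,0.02,0],[0.2,0,0.02,0],[-0.2,0,0.02,0],[-0.2,0,0.02,0],[0.2,0,0,0],[0,0,0,0]]]'
```

```text
clock: 17.7
tcp_pos: [0.542, 0.2304, 0.1159]
tool_rot: [[0.079, -0.997, -0.0], [-0.997, -0.079, -0.0], [0.0, 0.0, -1.0]]
wrist_force: [1.5, -0.9, 1.4]
finger_gap: 0.0079
grasp_force: 60.0
```

```bash
python3 -m handwheel '[[[0,0,0.06,0],[0.2,0,0.03,0],[-0.2,0,0.03,0],[-0.2,0,0.03,0],[0.2,0,0.03,0],[0.2,0,0.03,0],[-0.2,0,0.03,0],[-0.2,0,0.03,0],[0.2,0,0,0],[0,0,0,0]]]'
```

```text
clock: 18.95
tcp_pos: [0.542, 0.2305, 0.1133]
tool_rot: [[0.079, -0.997, -0.0], [-0.997, -0.079, -0.0], [0.0, 0.0, -1.0]]
wrist_force: [0.7, -1.6, -1.1]
finger_gap: 0.008
grasp_force: 59.6
```

```bash
python3 -m handwheel '[[[0,0,0.05,0],[0.15,0,0.05,0],[-0.15,0,0.05,0],[-0.15,0,0.05,0],[0.15,0,0.05,0],[0,0,0.05,0],[0,0,0,0],[0,0,0,0],[0,0,0,0],[0,0,0,0]]]'
```

```text
clock: 20.2
tcp_pos: [0.5421, 0.2305, 0.1105]
tool_rot: [[0.079, -0.997, 0.0], [-0.997, -0.079, -0.0], [0.0, -0.0, -1.0]]
wrist_force: [0.3, -2.7, 1.6]
finger_gap: 0.008
grasp_force: 59.8
```

```bash
python3 -m handwheel '[[[0,0,0.05,0],[0,0,0.05,0],[0,0,0,0],[0,0,0,0],[0,0,0,0],[0,0,0,0],[0,0,0,0],[0,0,0,0],[0,0,0,0],[0,0,0,0]]]'
python3 - <<'E'
from h import *
i=capture("wrist")[:,:,::-1];cv2.imwrite("pics/w3.png",cv2.resize(i[100:340,220:420],None,fx=2.4,fy=2.4,interpolation=cv2.INTER_CUBIC))
E
```

```text
clock: 21.45
tcp_pos: [0.5421, 0.2305, 0.1105]
tool_rot: [[0.079, -0.997, 0.001], [-0.997, -0.079, 0.0], [-0.0, -0.001, -1.0]]
wrist_force: [-2.6, -3.8, 8.1]
finger_gap: 0.0083
grasp_force: 61.0
```

View pics/w3.png

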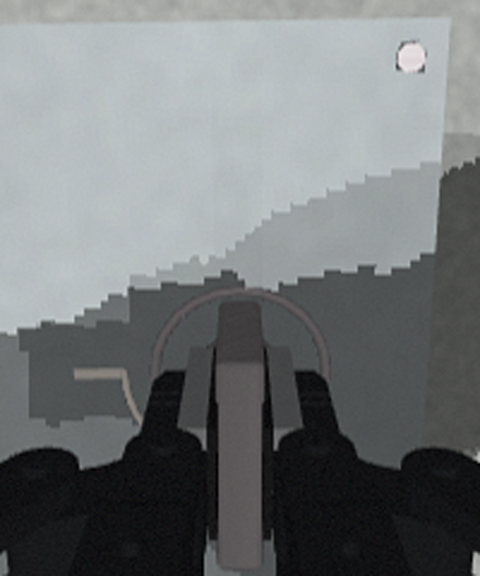

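The key is home: it stopped at the predicted 0.1105 and the force rises there. Its centre sits about 2.5 mm towards tool −x, so I'll turn about that point.

```bash
python3 -m handwheel '[[[0,0.037,0,0.15],[0,0.037,0,0.15],[0,0.037,0,0.15],[0,0.037,0,0.15],[0,0.037,0,0.15],[0,0,0,0],[0,0,0,0],[0,0,0,0],[0,0,0,0],[0,0,0,0]]]'
```

```text
clock: 22.75
tcp_pos: [0.5401, 0.2312, 0.1104]
tool_rot: [[-0.621, -0.784, 0.0], [-0.784, 0.621, 0.001], [-0.001, 0.0, -1.0]]
wrist_force: [-3.7, -2.2, 7.8]
finger_gap: 0.008
grasp_force: 60.9
```

```bash
python3 -m handwheel '[[[0,0.037,0,0.15],[0,0.037,0,0.15],[0,0.037,0,0.15],[0,0.037,0,0.15],[0,0.037,0,0.15],[0,0.03,0,0.12],[0,0.02,0,0.08],[0,0,0,0],[0,0,0,0],[0,0,0,0]]]'
python3 - <<'E'
from h import *
s=manip.state();R=np.array(s["tool_rot"]);print(s["q"],s["wrist_torque"]);y=np.arctan2(R[1,0],R[0,0]);print("turned",(-1.492-y)%(2*np.pi),s["tcp_pos"]+R@[-.0025,0,0])
E
```

```text
clock: 24.0
tcp_pos: [0.5392, 0.2336, 0.1105]
tool_rot: [[-0.999, 0.049, 0.001], [0.049, 0.999, 0.002], [-0.001, 0.002, -1.0]]
wrist_force: [-3.3, -0.3, 7.6]
finger_gap: 0.008
grasp_force: 60.8
[ 0.4082  0.1665 -0.0022  1.4008  0.0012  0.4574] [-0.0942  0.5296  0.1108]
turned 1.698831009971908 [0.5417 0.2334 0.1105]
```

```bash
python3 -m handwheel '[[[0,0.01,0,0.04],[0,0.01,0,0.04],[0,0,0,0],[0,0,0,0],[0,0,0,0],[0,0,0,0],[0,0,0,0],[0,0,0,0],[0,0,0,0],[0,0,0,0]]]'
python3 - <<'E'
from h import *
s=manip.state();R=np.array(s["tool_rot"]);print(s["q"],s["wrist_torque"]);y=np.arctan2(R[1,0],R[0,0]);print("turned",(-1.492-y)%(2*np.pi),s["tcp_pos"]+R@[-.0025,0,0])
i=capture("wrist")[:,:,::-1];cv2.imwrite("pics/w4.png",i)
E
```

```text
clock: 25.25
tcp_pos: [0.5393, 0.2338, 0.1104]
tool_rot: [[-0.992, 0.129, 0.001], [0.129, 0.992, 0.002], [-0.001, 0.002, -1.0]]
wrist_force: [-3.6, -0.4, 6.9]
finger_gap: 0.0075
grasp_force: 60.8
[ 0.4085  0.1668 -0.0019  1.4008  0.0011  0.5375] [-0.1151  0.5828  0.2444]
turned 1.7785224774206831 [0.5418 0.2335 0.1105]
```

View pics/w4.png

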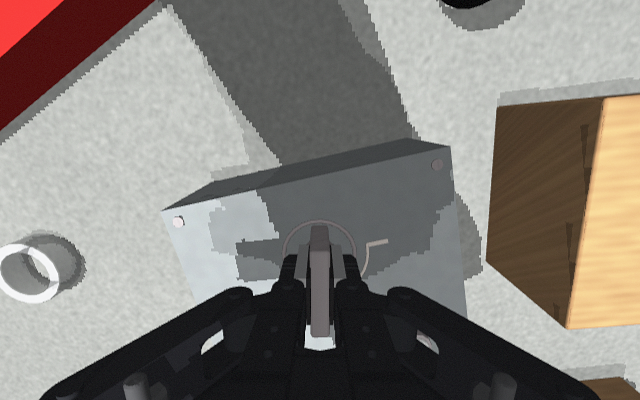

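The head at (320,225–336) is still square in the fingers. The turn has reached 1.78 rad, and the twist of 0.24 N m is more than the spring alone gives, so the key is at the stop.

```bash
python3 -c "
from rig import manip
print(manip.finish_job())"
```

```text
the job is handed in; nothing more can be done
None
```

I put the wide key home in the keyway, turned it clockwise to the stop and handed the job in at about 25 s still gripping it at 60 N; no verdict was returned.

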